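Turn out two cheeses from the swing mould

ROBOT

A 6-joint arm with a two-finger parallel gripper is mounted at the origin on the work surface. World frame = base frame: x ahead of the robot, y to its left, z up, the work surface at z = 0. Lengths are in mm, angles in rad, forces in N, time in s.
With the tool pointing down it reaches from about 300 to 775 mm from the base axis. Payload 14.6 kg.
Tool frame: the origin (TCP) lies on the centre line of the jaws, within the pads' length; the fingertips stand ahead of it and the grasp point (between the pads) is the TCP (manip.tip_reach is the z of the fingertips in the tool frame, in mm); z points along the fingers, y is the direction in which the jaws open and shut (so a half turn about z gives the same grasp; the last joint's range is limited). The gripper opens to 94 mm and grips with 3 to 60 N. Pads are 16 mm wide; open, the fingers measure 119 mm over their backs; the gripper's body (75 mm by 177 mm) begins 78 mm behind the grasp point.
Start: joints at [1.057, 0.3, 1.521, -0, 1.321, -0.067], TCP at [237.641, 496, 224.446] pointing down, gripper open.
Joint ranges: [-3.03, 3.03], [-0.79, 2.21], [0.23, 2.52], [-1.04, 4.18], [0, 3.07], [-2.55, 2.55]. Speed limits (rad/s): [2.22, 2.22, 2.57, 3.14, 3.14, 3.14].

INTERFACE

Orientations are given as [roll, pitch, yaw] about the fixed x, y, z axes, in that order (R = Rz(yaw) Ry(pitch) Rx(roll)).
In Python, from cell import manip, camera, search_frame, masks_of, tip_of gives the robot as it stands.
- The arm moves only by the tool send_rows, never from a script. Its argument "plan" is a list of rows, each an object with "travel": the shift along the tool's x, y, z in mm, a list of three; "delta_rot": the turn, a rotation vector about the tool's x, y, z in degrees, a list of three; "fingers": the gripper's target within -1 to 1 (shut at 1, half-way at 0, fully open at -1). In form: [{"travel": [dx, dy, dz], "delta_rot": [wx, wy, wz], "fingers": fingers}, ...]. A call has 1 to 20 rows; each row shifts and turns the commanded pose from where the row before left it, along the tool's axes as they then stand; what a row does not reach is not made up. A row lasts 1/8 s, in which the tool goes at most 62.5 mm and 10.7 degrees, less where a joint would pass 70% of its speed; a pose out of reach is approached as far as the arm can. A call is refused whole if a number of a shift passes 62.5 or a number of a turn 10.7, either way. A call with a gripper value outside its range is refused whole. The fingers move at their own pace and stop on an object; "grip_force" is the grip in N (left out, the last holds). Time passes only in rows, so rows that do not move let the fingers close. It gives the time, the measured TCP pose, the force and the opening at its end, in the units of the state.
- manip.read_state(): the state, without advancing time (a new reading comes with each control period).
- camera(name): name is "scene" or "side" or "wrist"; returns a dict with "color" (384x512x3 uint8, red, green, blue), "z_map" (384x512 float32, mm along the optical axis (not along the pixel's ray), 0 where there is no reading), "fov_y" (degrees; the focal length in pixels is half the picture's height over the tangent of half this angle, whatever the lens; pixels are square), "cx", "cy" (the principal point, pixels), "world_from_camera" (4x4, takes a point from camera to world coordinates); the wrist camera has in their place "tool_from_camera" (4x4, takes a point from camera to tool coordinates, whose origin is the TCP and whose axes are the flange's). Camera axes: x right, y up, looking along -z (the intrinsics and any distortion apply to the point x, -y, -z); pixel columns grow to the right and rows downward; lengths in mm; the calibration is good to about 2 mm. A picture is of the moment at which its call begins: read the wrist's pose just before it.
- manip.sign_off(): hands the job in, once; it reports no verdict.
Trained networks look in the newest picture that a camera, given by its name, has taken for a name from the list of things; names that differ only in an ending like _2 or _b are one class to them, and where a whole thing is asked for, a point or a joint stands for the part that bears it (a point fixed in the world has none). Each returns a list of dicts, best first, with "confidence" (0 to 1); they miss things now and then, are a little off and sometimes report something else, mostly with a low value. They report only what shows in the picture. A call takes as long as a camera call. They do not tell look-alikes from the thing itself.
- search_frame(name, camera): "at" ([x, y, z] in mm, in the coordinates of the camera as it stood for that picture, good to about 4 mm: the middle of the surface that is visible of it).
- masks_of(name, camera): "region" (384x512 bool, what is visible of it).
- tip_of(name, camera): "at" ([x, y, z] in mm, in the coordinates of the camera as it stood for that picture, good to about 4 mm: a listed point, or the origin of a listed thing).
The state is a dict: "clock": time; "joints": joint angles; "qd": joint speeds; "effort": joint torques, N m; "eef_pos": TCP position; "eef_rot": TCP orientation; "wrist_force": force on the tool from outside, world axes, zero at the start; "moment": the same for the moment, N m; "finger_gap": finger opening in mm.
Only numpy, scipy, OpenCV 4.12 (cv2) and the standard library are available. Lean on these libraries where they do the work, as an engineer would, in place of code of your own. Each camera call takes 0.05 s, during which the arm holds its last target. There are 200 camera calls.

TASK

Two fresh cheeses cling in the blue mould tray: take its steel handle bar, coming in at a slant so that neither arm nor hand pushes against the shelf above it, and swing the tray right over until it stands upside down on its two black-topped posts. Rap it on the posts until both cheeses have dropped flat onto the wooden plank, moving the tray by hand all the time and never letting it fall or slam. Then swing the empty tray fully back to where it was, let go, and leave the cheeses on the plank and everything else on the table and shelf alone.

Things in the scene. Friction and masses are not known exactly. Their poses are not given: they have to be found in the camera images.
- stand: Fixed mould turner, placed and yawed differently each time. Origin on the table straight below the middle of the turning axis; x runs along the turning axis (away from the robot), y to the side where the tray lies at first, z up. Two square posts, 24 x 18 mm, rubber capped in black, stand at x +-85, y -140 mm, tops 114 mm above the table. Steel bearing uprights at x +-116 mm, 116 mm high.
- tray (a joint): angle of the swinging tray in rad: 0 = lying face up at the stand's +y side (its stop); grows as the handle rises and passes over the top to the -y side; 3.14 = upside down, resting on the two posts. Hinge nearly free (no spring): let go in between, the tray falls to one side.
- axis (a point): middle of the turning axis, 100 mm above the table; the axis runs along the stand's x. Its frame turns with the tray.
- handle (a point): middle of the handle: round steel bar 12 mm thick, parallel to the turning axis, 175 mm to the side of it; 12 mm above the axis's level when the tray is face up, 12 mm below when upside down. 110 mm of it is free between its arms; 63 mm to the tray wall. It is fixed to the tray and can turn between the fingers as the tray swings. The frame turns with the tray (x along the bar, y away from the axis).
- pocket_near (a point): where the centre of the near cheese is while it sits home in its pocket of the tray (moves with the tray). The tray is blue plastic, 200 mm along the axis, 74 mm wide (38 to 112 mm from the axis), 30 mm high, its rim 16 mm below the axis's level when face up, 0.45 kg, with two pockets 26 mm deep.
- pocket_far (a point): the same for the far cheese's pocket (97 mm from the near one along the axis).
- cheese_near: pale fresh cheese block 84 (along the axis) x 60 x 40 mm, about 0.2 kg, in the pocket nearer the robot; origin at its centre, z up as it sits in the tray at first. It stands 14 mm proud of the rim. Springy ribs pinch its lowest 7 mm, so that it does not come out by its own weight: each rap shifts it by about a millimetre or more; after about 7 mm it drops 32 mm to the plank.
- cheese_far: the other cheese, alike, in the pocket farther from the robot. The two may come loose after different numbers of raps. A rap: the turned-over tray's handle is raised some 50 mm and brought down onto the posts at about 0.3 to 0.5 m/s.
- plank_middle (a point): the fixed landing plank at the stand's -y side: wood, 270 x 110 mm, stand y -130 to -20, top 70 mm above the table. This point is on its top, straight under the middle of the turned-over tray.
- shelf: fixed wooden shelf 300 x 170 x 18 mm on two posts along its outer side; same origin and axes as the stand. Its board covers x -130 to 170, y 197 to 367 mm of the stand, underside 227 mm and top 245 mm above the table. Not to be pushed against.
- shelf_edge (a point): middle of the lower inner edge of the shelf board: 22 mm farther out than the handle bar at rest, and 115 mm above it. A tool straight down on the bar would hit it; leaning the hand 25 to 40 degrees towards the turning axis clears it; the same lean also clears the tray on the other side.
- wheel_a: bystander: grey rinded cheese wheel, 120 mm across, 45 high, on the shelf. Origin under its centre.
- wheel_b: bystander: brown cheese wheel, 104 mm across, 50 high, on the shelf. Origin under its centre.
- wheel_c: bystander: pale cheese wheel, 110 mm across, 42 high, on the table. Origin under its centre.
- brush: bystander: brush 190 mm long lying on the table along its x.
- jar: bystander: jar, 64 mm across, 100 high. Origin under its centre.
- bowl: bystander: white bowl, 120 mm across, 50 high. Origin under its centre.
- spare_mould: bystander: empty blue mould 100 x 80 x 50 mm. Origin under its centre.
Things that resemble listed ones, but are neither listed nor needed, are in the scene too. What is shaped like the cheese_near but green or purple is not meant. Leave any purple look-alike of the cheese_far alone.

How it is judged:
By the outcome, as a careful person would: the job done as asked, in the order asked, and still so for the second after the job is handed in, with the robot touching nothing.
It also fails if it takes over 66 s, if anything falls off the work surface, if the arm or the gripper's body presses on something with over 40 N, if the wrist force passes 120 N, or if a joint passes its speed limit or range.

## Working session

There is one attempt and no reset: what is moved stays moved. The work goes in short steps, Python scripts to look and compute and a tool call to move; the robot and the scene stay as the last step left them, time stands still between calls to the robot, and variables do not carry over. Pictures are saved under pics/ and viewed, about 8 in all and at most 12, crops included, and the job is handed in when it is done.

Besides the shell and the picture viewer there is one more tool, called after "Emit:" as name(argument=value, ...), one argument or row to a line, values as JSON. send_rows: Moves the arm, as the interface text tells. Its arguments: {"type":"object","properties":{"plan":{"type":"array"},"grip_force":{"type":"number"}},"required":["plan"]}

```bash
ls; mkdir -p pics
cat > h.py <<'E'
import numpy as np, cv2
from scipy.spatial.transform import Rotation as R
from cell import manip, camera, search_frame, masks_of, tip_of
def tw(T,p): return (np.asarray(T)@np.r_[p,1])[:3]
def tool():
    s=manip.read_state(); T=np.eye(4); T[:3,:3]=R.from_euler('xyz',s['eef_rot']).as_matrix(); T[:3,3]=s['eef_pos']; return T
def cam(n):
    T=tool(); c=camera(n)
    c['T']=np.array(c['world_from_camera']) if 'world_from_camera' in c else T@np.array(c['tool_from_camera'])
    return c
def pix(c,p):
    q=np.linalg.inv(c['T'])@np.r_[p,1]; f=192/np.tan(np.radians(c['fov_y'])/2)
    return c['cx']+f*q[0]/-q[2], c['cy']-f*q[1]/-q[2]
def save(c,n,box=None,s=1.5):
    im=c['color'][:,:,::-1]
    if box: im=im[box[1]:box[3],box[0]:box[2]]
    cv2.imwrite('pics/'+n,cv2.resize(im,None,fx=s,fy=s))
E
python3 - <<'E'
from h import *
np.set_printoptions(precision=1,suppress=True)
print(manip.read_state(), manip.tip_reach)
ims=[]
for n in ['scene','side']:
    c=cam(n); ims.append(c['color'][:,:,::-1]); print(n,c['T'][:3,3],[k for k in c])
    for nm in ['axis','handle','pocket_near','pocket_far','plank_middle','shelf_edge','stand','cheese_near','cheese_far']:
        print(nm,[(round(d['confidence'],2),tw(c['T'],d['at']),np.round(pix(c,tw(c['T'],d['at'])))) for d in tip_of(nm,n)[:3]])
    cv2.imwrite(f'pics/{n}0.png',cv2.resize(ims[-1],None,fx=1.5,fy=1.5))
E
```

```text
pics
{'clock': 0.0, 'joints': array([ 1.1,  0.3,  1.5, -0. ,  1.3, -0.1]), 'qd': array([-0., -0.,  0.,  0., -0.,  0.]), 'effort': array([  0. , -53.2, -35.3,   0.1,   0. ,  -0. ]), 'eef_pos': array([237.5, 495.8, 223.9]), 'eef_rot': array([-3.1, -0. ,  2.7]), 'wrist_force': array([1. , 0.1, 0.2]), 'moment': array([ 0., -0.,  0.]), 'finger_gap': 94.02750532736383} 19.0
scene [1590.9 -278.6  911. ] ['color', 'z_map', 'fov_y', 'cx', 'cy', 'world_from_camera', 'T']
axis [(0.62, array([534.1,  83.2,  98.7]), array([277., 188.])), (0.33, array([593.5, 152.4,  78. ]), array([305., 200.]))]
handle [(0.71, array([588.2, 146.3,  73.7]), array([302., 201.])), (0.62, array([561.7, 257.6, 111.6]), array([333., 179.]))]
pocket_near [(0.66, array([496.9, 165.2,  74.2]), array([297., 183.])), (0.18, array([559.1, 257.3, 112.3]), array([333., 179.]))]
pocket_far [(0.63, array([592.2, 148.3,  77.5]), array([303., 200.]))]
plank_middle [(0.93, array([516.9,   7.2,  67.7]), array([252., 197.]))]
shelf_edge [(0.8, array([565.5, 277.7, 226. ]), array([343., 147.])), (0.37, array([ 688.8, -332.2,   -4.1]),
[... 729 characters left out ...]
array([592.9, 149.2,  77.6]), array([229., 171.]))]
plank_middle [(0.88, array([516.5,  11.1,  68.4]), array([240., 214.])), (0.4, array([491.9, 164.1,  76. ]), array([199., 186.])), (0.28, array([796. ,  85.3,  -2.8]), array([290., 166.]))]
shelf_edge [(0.93, array([568.2, 278.6, 225. ]), array([190., 116.]))]
stand [(0.85, array([529.5,  82.2,  -1. ]), array([228., 211.]))]
cheese_near [(0.89, array([309.9, 167.3,  16.5]), array([150., 232.])), (0.79, array([315.8, 315.2,  19.1]), array([123., 200.])), (0.6, array([497.1, 168.2,  77.8]), array([199., 184.]))]
cheese_far [(0.89, array([ 554.4, -188.8,   17.2]), array([300., 262.])), (0.68, array([586.1, 149.2,  77. ]), array([227., 172.]))]
```

View pics/scene0.png

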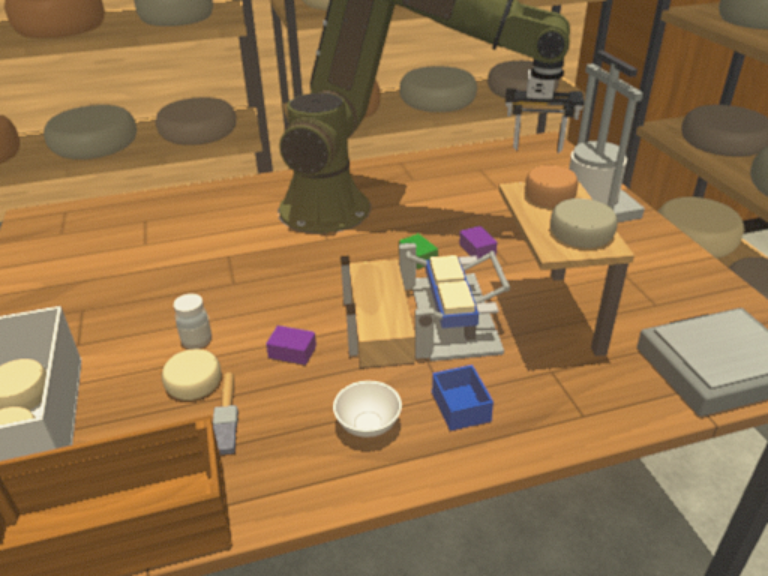

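View pics/side0.png

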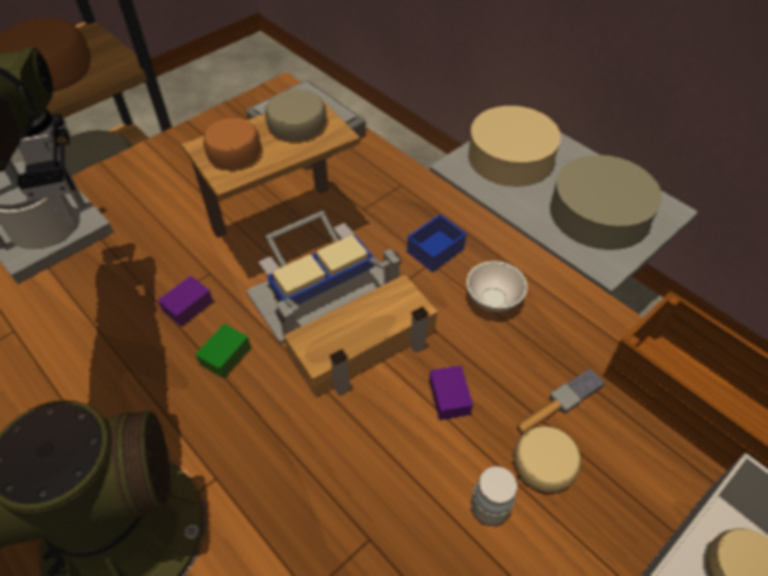

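View pics/crop1.png

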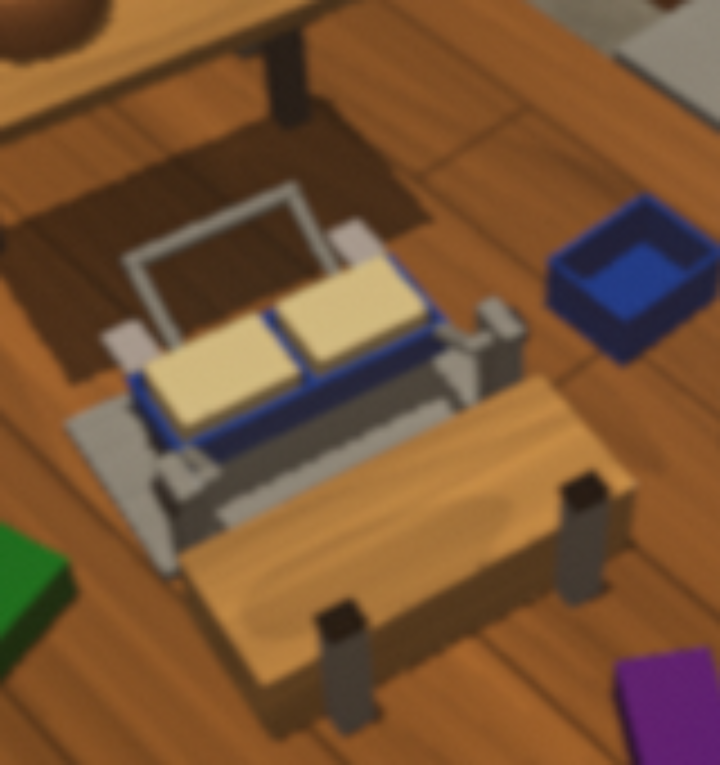

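```bash
cat >> h.py <<'E'
import json
YAW=np.radians(-10.2); ORG=np.array([530.4,83.2,0]); A=np.radians(40)
RS=R.from_euler('z',YAW).as_matrix()
def sw(p): return ORG+RS@np.asarray(p,float)   # stand->world
def ws(p): return RS.T@(np.asarray(p,float)-ORG)
def tr(a=A):
    s,c=np.sin(a),np.cos(a)
    return RS@np.array([[-1,0,0],[0,c,s],[0,s,-c]]).T   # columns x,y,z in stand axes
RT=tr()
def plan(wps,f,start=None):
    """wps: (pos_world, Rot or None, nrows)"""
    T=tool() if start is None else start
    p,Q=T[:3,3].copy(),T[:3,:3].copy(); rows=[]
    for P,Rt,n in wps:
        P=np.asarray(P,float); Rt=Q if Rt is None else Rt
        for i in range(n):
            k=n-i
            d=np.round(Q.T@((P-p)/k),1)
            w=np.round(np.degrees(R.from_matrix(Q.T@Rt).as_rotvec())/k,1)
            p=p+Q@d; Q=Q@R.from_rotvec(np.radians(w)).as_matrix()
            rows.append(dict(travel=d.tolist(),delta_rot=w.tolist(),fingers=f))
    print(json.dumps(rows)); return p,Q
E
python3 - <<'E'
from h import *
pre=sw([0,175,112])-RT@np.array([0,0,8+130.])
T=tool();print(pre,sw([0,20,330]))
plan([((330,250,330),None,8),(sw([0,20,340]),RT,8),(pre,RT,4)],0)
E
```

```text
[545.68158254 168.13146496 217.71413315] [533.94169481 102.88391216 330.        ]
[{"travel": [-23.7, -22.7, -13.2], "delta_rot": [0.0, 0.0, 0.0], "fingers": 0}, {"travel": [-23.7, -22.7, -13.2], "delta_rot": [0.0, 0.0, 0.0], "fingers": 0}, {"travel": [-23.7, -22.8, -13.2], "delta_rot": [0.0, 0.0, 0.0], "fingers": 0}, {"travel": [-23.7, -22.7, -13.2], "delta_rot": [0.0, 0.0, 0.0], "fingers": 0}, {"travel": [-23.7, -22.8, -13.2], "delta_rot": [0.0, 0.0, 0.0], "fingers": 0}, {"travel": [-23.7, -22.7, -13.2], "delta_rot": [0.0, 0.0, 0.0], "fingers": 0}, {"travel": [-23.7, -22.8, -13.2], "delta_rot": [0.0, 0.0, 0.0], "fingers": 0}, {"travel": [-23.7, -22.7, -13.1], "delta_rot": [0.0, 0.0, 0.0], "fingers": 0}, {"travel": [-30.9, -5.6, -1.3], "delta_rot": [-5.0, 0.7, -1.8], "fingers": 0}, {"travel": [-30.7, -6.4, -2.1], "delta_rot": [-5.0, 0.7, -1.9], "fingers": 0}, {"travel": [-30.5, -7.2, -3.1], "delta_rot": [-5.0, 0.7, -1.8], "fingers": 0}, {"travel": [-30.2, -7.8, -4.2], "delta_rot": [-4.9, 0.7, -1.9], "fingers": 0}, {"travel": [-29.9, -8.4, -5.2], "delta_rot": [-5.0, 0.6, -1.8], "fingers": 0}, {"travel": [-29.5, -8.8, -6.3], "delta_rot": [-4.9, 0.7, -1.9], "fingers": 0}, {"travel": [-29.1, -9.2, -7.4], "delta_rot": [-5.0, 0.6, -1.8], "fingers": 0}, {"travel": [-28.8, -9.5, -8.5], "delta_rot": [-4.9, 0.7, -1.9], "fingers": 0}, {"travel": [-0.0, -6.9, 34.1], "delta_rot": [-0.0, -0.0, 0.0], "fingers": 0}, {"travel": [-0.0, -6.9, 34.1], "delta_rot": [-0.0, -0.0, 0.0], "fingers": 0}, {"travel": [-0.0, -7.0, 34.1], "delta_rot": [-0.0, -0.0, 0.0], "fingers": 0}, {"travel": [-0.0, -6.9, 34.0], "delta_rot": [-0.0, -0.0, 0.0], "fingers": 0}]
```

Emit:
send_rows(
  plan=[
    {"travel": [-23.7, -22.7, -13.2], "delta_rot": [0, 0, 0], "fingers": 0},
    {"travel": [-23.7, -22.7, -13.2], "delta_rot": [0, 0, 0], "fingers": 0},
    {"travel": [-23.7, -22.7, -13.2], "delta_rot": [0, 0, 0], "fingers": 0},
    {"travel": [-23.7, -22.7, -13.2], "delta_rot": [0, 0, 0], "fingers": 0},
    {"travel": [-23.7, -22.7, -13.2], "delta_rot": [0, 0, 0], "fingers": 0},
    {"travel": [-23.7, -22.7, -13.2], "delta_rot": [0, 0, 0], "fingers": 0},
    {"travel": [-23.7, -22.7, -13.2], "delta_rot": [0, 0, 0], "fingers": 0},
    {"travel": [-23.7, -22.7, -13.2], "delta_rot": [0, 0, 0], "fingers": 0},
    {"travel": [-30.9, -5.6, -1.3], "delta_rot": [-5, 0.7, -1.8], "fingers": 0},
    {"travel": [-30.7, -6.4, -2.1], "delta_rot": [-5, 0.7, -1.9], "fingers": 0},
    {"travel": [-30.5, -7.2, -3.1], "delta_rot": [-5, 0.7, -1.8], "fingers": 0},
    {"travel": [-30.2, -7.8, -4.2], "delta_rot": [-4.9, 0.7, -1.9], "fingers": 0},
    {"travel": [-29.9, -8.4, -5.2], "delta_rot": [-5, 0.6, -1.8], "fingers": 0},
    {"travel": [-29.5, -8.8, -6.3], "delta_rot": [-4.9, 0.7, -1.9], "fingers": 0},
    {"travel": [-29.1, -9.2, -7.4], "delta_rot": [-5, 0.6, -1.8], "fingers": 0},
    {"travel": [-28.8, -9.5, -8.5], "delta_rot": [-4.9, 0.7, -1.9], "fingers": 0},
  ],
)

```text
clock: 3.1
eef_pos: [534.8, 102.3, 340.4]
eef_rot: [2.441, 0.002, 2.964]
wrist_force: [0.3, 0.6, -0.2]
finger_gap: 46.6
```

Run:
```python
from h import *
np.set_printoptions(precision=2,suppress=True)
T=tool(); s=manip.read_state(); print(ws(T[:3,3]),s['joints'],s['wrist_force'],s['finger_gap']); print(np.degrees(R.from_matrix(T[:3,:3].T@RT).as_rotvec()))
c=cam('wrist'); 
for nm in ['handle','shelf_edge','pocket_near','pocket_far']:
    print(nm,[(round(d['confidence'],2),ws(tw(c['T'],d['at'])),np.round(pix(c,tw(c['T'],d['at'])))) for d in tip_of(nm,'wrist')[:2]])
save(c,'w1.png')
pre=sw([0,175,112])-RT@np.array([0,0,8+100.])
plan([(pre,RT,5)],0)
```

```text
[  0.99  19.58 340.43] [-0.18  0.17  1.55  0.71  1.46 -1.67] [ 0.33  0.55 -0.21] 46.645864378576235
[0.13 0.04 0.09]
handle [(0.61, array([ -4.19, 176.57, 112.36]), array([237., 157.]))]
shelf_edge [(0.96, array([ -0.67, 198.76, 229.4 ]), array([313., 171.]))]
pocket_near []
pocket_far [(0.64, array([4.3 , 1.47, 3.76]), array([ 78., 167.]))]
[{"travel": [-0.0, -5.6, 33.2], "delta_rot": [-0.0, -0.0, -0.0], "fingers": 0}, {"travel": [-0.1, -5.6, 33.2], "delta_rot": [-0.0, -0.0, -0.0], "fingers": 0}, {"travel": [-0.0, -5.6, 33.3], "delta_rot": [-0.0, -0.0, -0.0], "fingers": 0}, {"travel": [-0.1, -5.6, 33.2], "delta_rot": [-0.0, -0.0, -0.0], "fingers": 0}, {"travel": [-0.0, -5.6, 33.3], "delta_rot": [-0.1, -0.0, -0.0], "fingers": 0}]
```

View pics/w1.png

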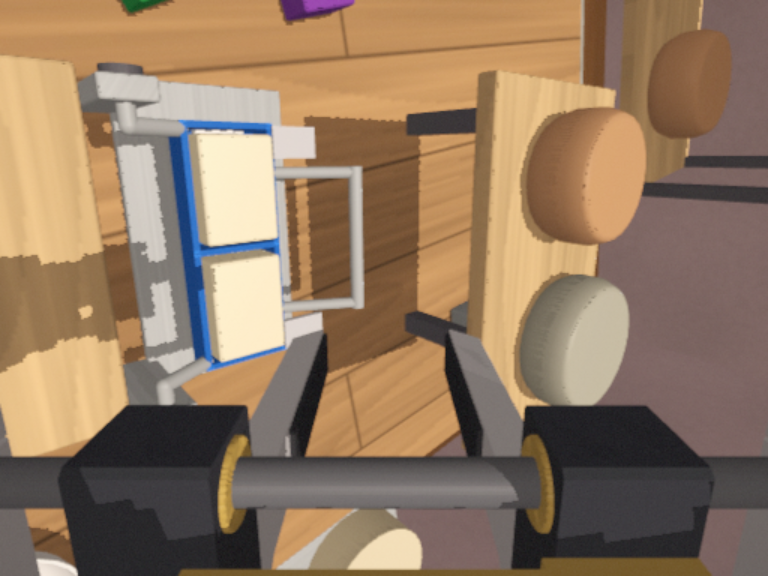

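Emit:
send_rows(
  plan=[
    {"travel": [0, -5.6, 33.2], "delta_rot": [0, 0, 0], "fingers": 0},
    {"travel": [0, -5.6, 33.2], "delta_rot": [0, 0, 0], "fingers": 0},
    {"travel": [0, -5.6, 33.2], "delta_rot": [0, 0, 0], "fingers": 0},
    {"travel": [0, -5.6, 33.2], "delta_rot": [0, 0, 0], "fingers": 0},
    {"travel": [0, -5.6, 33.2], "delta_rot": [0, 0, 0], "fingers": 0},
  ],
)

```text
clock: 3.98
eef_pos: [548.6, 188.5, 194.8]
eef_rot: [2.445, 0.002, 2.965]
wrist_force: [0.7, 0.4, -0.5]
finger_gap: 47.0
```

Run:
```python
from h import *
np.set_printoptions(precision=2,suppress=True)
T=tool(); s=manip.read_state(); print(ws(T[:3,3]),s['joints'],s['wrist_force'],s['finger_gap'])
c=cam('wrist'); z=c['z_map']; f=192/np.tan(np.radians(c['fov_y'])/2)
v,u=np.mgrid[:384,:512]
X=np.stack([(u-c['cx'])/f*z,-(v-c['cy'])/f*z,-z,np.ones_like(z)],-1)@c['T'].T
S=(X[...,:3]-ORG)@RS
for nm in ['handle','shelf_edge']:
    print(nm,[(round(d['confidence'],2),ws(tw(c['T'],d['at']))) for d in tip_of(nm,'wrist')[:2]])
m=(z>0)&(abs(S[...,0])<40)&(S[...,1]>150)&(S[...,1]<200)&(S[...,2]>95)&(S[...,2]<135)
P=S[m]; print(len(P),P.mean(0),P.min(0),P.max(0),np.polyfit(P[:,0],P[:,1],1))
for d in [(u[m]).mean(),v[m].mean()]: print(d)
```

```text
[ -0.74 106.82 194.83] [-0.01  0.33  1.7   0.78  1.12 -1.77] [ 0.65  0.44 -0.49] 47.01246081163723
handle [(0.79, array([ -1.35, 175.47, 115.02]))]
shelf_edge [(0.65, array([ -1.23, 197.57, 229.92])), (0.25, array([ 89.12, 300.18, 247.26]))]
1235 [ -1.49 172.36 116.9 ] [-39.99 168.1  109.26] [ 39.83 179.29 120.88] [  0.01 172.37]
256.5449392712551
194.91821862348178
```

Emit:
send_rows(
  plan=[
    {"travel": [0, 0, 25], "delta_rot": [0, 0, 0], "fingers": 0},
    {"travel": [0, 0, 25], "delta_rot": [0, 0, 0], "fingers": 0},
    {"travel": [0, 0, 25], "delta_rot": [0, 0, 0], "fingers": 0},
    {"travel": [0, 0, 14], "delta_rot": [0, 0, 0], "fingers": 0},
    {"travel": [0, 0, 10], "delta_rot": [0, 0, 0], "fingers": 0},
    {"travel": [0, 0, 0], "delta_rot": [0, 0, 0], "fingers": 0.3},
    {"travel": [0, 0, 0], "delta_rot": [0, 0, 0], "fingers": 0.6},
    {"travel": [0, 0, 0], "delta_rot": [0, 0, 0], "fingers": 1},
    {"travel": [0, 0, 0], "delta_rot": [0, 0, 0], "fingers": 1},
    {"travel": [0, 0, 0], "delta_rot": [0, 0, 0], "fingers": 1},
  ],
  grip_force=30,
)

```text
clock: 5.38
eef_pos: [560.7, 250.0, 120.0]
eef_rot: [2.443, 0.001, 2.964]
wrist_force: [0.5, 5.1, 4.4]
finger_gap: 10.8
```

Run:
```python
from h import *
np.set_printoptions(precision=2,suppress=True)
T=tool(); s=manip.read_state(); print(ws(T[:3,3]),s['joints'],s['wrist_force'],RS.T@s['wrist_force'],s['finger_gap'])
c=cam('wrist'); save(c,'w2.png')
# swing: bar centre angle th0 -> pi ; TCP offset const from bar
off=RS.T@(RT@np.array([0,0,-8.]))
tp=np.arctan2(12,175); r=np.hypot(175,12)
def bar(th): return np.array([0,r*np.cos(th+tp),100+r*np.sin(th+tp)])
d0=ws(T[:3,3])-bar(0); print('offset',d0,off)
```

```text
[  0.28 169.56 119.96] [ 0.1   0.47  1.7   0.86  0.95 -1.81] [0.51 5.1  4.4 ] [-0.4   5.11  4.4 ] 10.783049829449109
offset [ 0.28 -5.44  7.96] [-0.   -5.14  6.13]
```

View pics/w2.png

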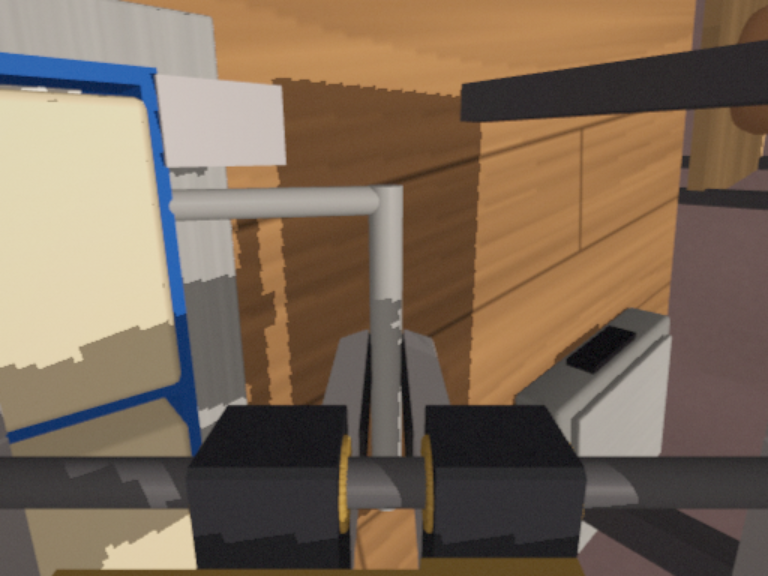

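```bash
cat >> h.py <<'E'
tp=np.arctan2(12,175); r=np.hypot(175,12)
def bar(th): return np.array([0,r*np.cos(th+tp),100+r*np.sin(th+tp)])
def arc(degs,off,f=1):
    return plan([(sw(bar(np.radians(d))+off),RT,1) for d in degs],f)
def rep():
    T=tool(); s=manip.read_state(); np.set_printoptions(precision=2,suppress=True)
    print('stand tcp',ws(T[:3,3]),'F stand',RS.T@s['wrist_force'],'gap',s['finger_gap'],'q',s['joints'],'t',s['clock'])
    return T
E
python3 -c "
from h import *
arc(range(3,31,3),np.array([0,-5.4,8]))"
```

```text
[{"travel": [0.3, 5.3, -7.6], "delta_rot": [0.0, 0.0, 0.0], "fingers": 1}, {"travel": [-0.0, 4.8, -7.8], "delta_rot": [0.0, 0.0, 0.0], "fingers": 1}, {"travel": [-0.0, 4.4, -8.1], "delta_rot": [0.0, 0.0, 0.0], "fingers": 1}, {"travel": [-0.1, 4.0, -8.2], "delta_rot": [0.0, 0.0, 0.0], "fingers": 1}, {"travel": [0.0, 3.5, -8.5], "delta_rot": [0.0, 0.0, 0.0], "fingers": 1}, {"travel": [0.0, 3.1, -8.7], "delta_rot": [0.0, 0.0, 0.0], "fingers": 1}, {"travel": [0.0, 2.6, -8.8], "delta_rot": [0.0, 0.0, 0.0], "fingers": 1}, {"travel": [0.0, 2.2, -8.9], "delta_rot": [0.0, 0.0, 0.0], "fingers": 1}, {"travel": [0.0, 1.7, -9.0], "delta_rot": [0.0, 0.0, 0.0], "fingers": 1}, {"travel": [0.0, 1.2, -9.1], "delta_rot": [0.0, 0.0, 0.0], "fingers": 1}]
```

Emit:
send_rows(
  plan=[
    {"travel": [0, 5.3, -7.6], "delta_rot": [0, 0, 0], "fingers": 1},
    {"travel": [0, 4.8, -7.8], "delta_rot": [0, 0, 0], "fingers": 1},
    {"travel": [0, 4.4, -8.1], "delta_rot": [0, 0, 0], "fingers": 1},
    {"travel": [0, 4, -8.2], "delta_rot": [0, 0, 0], "fingers": 1},
    {"travel": [0, 3.5, -8.5], "delta_rot": [0, 0, 0], "fingers": 1},
    {"travel": [0, 3.1, -8.7], "delta_rot": [0, 0, 0], "fingers": 1},
    {"travel": [0, 2.6, -8.8], "delta_rot": [0, 0, 0], "fingers": 1},
    {"travel": [0, 2.2, -8.9], "delta_rot": [0, 0, 0], "fingers": 1},
    {"travel": [0, 1.7, -9], "delta_rot": [0, 0, 0], "fingers": 1},
    {"travel": [0, 1.2, -9.1], "delta_rot": [0, 0, 0], "fingers": 1},
  ],
)

```text
clock: 6.68
eef_pos: [555.5, 221.0, 205.5]
eef_rot: [2.443, 0.001, 2.963]
wrist_force: [5.1, 7.3, -1.0]
finger_gap: 10.8
```

```bash
python3 -c "
from h import *
T=rep(); print(ws(T[:3,3])-bar(np.radians(30)))
arc(range(35,131,5),np.array([0,-5.4,8]))"
```

```text
stand tcp [  0.3  140.05 205.45] F stand [ 3.75  8.06 -1.  ] gap 10.7553040854206 q [ 0.05  0.33  1.67  0.78  1.1  -1.7 ] t 6.675
[ 0.3  -5.5   7.56]
[{"travel": [0.3, 1.3, -15.5], "delta_rot": [0.0, 0.0, 0.0], "fingers": 1}, {"travel": [-0.0, -0.4, -15.3], "delta_rot": [0.0, 0.0, 0.0], "fingers": 1}, {"travel": [-0.0, -1.7, -15.2], "delta_rot": [0.0, 0.0, 0.0], "fingers": 1}, {"travel": [-0.0, -3.0, -15.0], "delta_rot": [0.0, 0.0, 0.0], "fingers": 1}, {"travel": [-0.1, -4.3, -14.7], "delta_rot": [0.0, 0.0, 0.0], "fingers": 1}, {"travel": [0.0, -5.6, -14.3], "delta_rot": [0.0, 0.0, 0.0], "fingers": 1}, {"travel": [0.0, -6.8, -13.7], "delta_rot": [0.0, 0.0, 0.0], "fingers": 1}, {"travel": [0.0, -8.0, -13.0], "delta_rot": [0.0, 0.0, 0.0], "fingers": 1}, {"travel": [0.0, -9.1, -12.4], "delta_rot": [0.0, 0.0, 0.0], "fingers": 1}, {"travel": [-0.0, -10.1, -11.4], "delta_rot": [0.0, 0.0, 0.0], "fingers": 1}, {"travel": [-0.0, -11.1, -10.6], "delta_rot": [0.0, 0.0, 0.0], "fingers": 1}, {"travel": [-0.0, -12.0, -9.5], "delta_rot": [0.0, 0.0, 0.0], "fingers": 1}, {"travel": [-0.0, -12.7, -8.5], "delta_rot": [0.0, 0.0, 0.0], "fingers": 1}, {"travel": [-0.0, -13.4, -7.3], "delta_rot": [0.0, 0.0, 0.0], "fingers": 1}, {"travel": [-0.0, -14.1, -6.1], "delta_rot": [0.0, 0.0, 0.0], "fingers": 1}, {"travel": [-0.0, -14.5, -4.9], "delta_rot": [0.0, 0.0, 0.0], "fingers": 1}, {"travel": [-0.0, -14.8, -3.6], "delta_rot": [0.0, 0.0, 0.0], "fingers": 1}, {"travel": [-0.0, -15.2, -2.3], "delta_rot": [0.0, 0.0, 0.0], "fingers": 1}, {"travel": [-0.0, -15.2, -0.9], "delta_rot": [0.0, 0.0, 0.0], "fingers": 1}, {"travel": [-0.0, -15.3, 0.3], "delta_rot": [0.0, 0.0, 0.0], "fingers": 1}]
```

Emit:
send_rows(
  plan=[
    {"travel": [0, 1.2, -15.5], "delta_rot": [0, 0, 0], "fingers": 1},
    {"travel": [0, -0.4, -15.3], "delta_rot": [0, 0, 0], "fingers": 1},
    {"travel": [0, -1.7, -15.2], "delta_rot": [0, 0, 0], "fingers": 1},
    {"travel": [0, -3, -15], "delta_rot": [0, 0, 0], "fingers": 1},
    {"travel": [0, -4.3, -14.7], "delta_rot": [0, 0, 0], "fingers": 1},
    {"travel": [0, -5.6, -14.3], "delta_rot": [0, 0, 0], "fingers": 1},
    {"travel": [0, -6.8, -13.7], "delta_rot": [0, 0, 0], "fingers": 1},
    {"travel": [0, -8, -13], "delta_rot": [0, 0, 0], "fingers": 1},
    {"travel": [0, -9.1, -12.4], "delta_rot": [0, 0, 0], "fingers": 1},
    {"travel": [0, -10.1, -11.4], "delta_rot": [0, 0, 0], "fingers": 1},
  ],
)

```text
clock: 7.92
eef_pos: [534.0, 97.0, 287.0]
eef_rot: [2.438, 0.007, 2.964]
wrist_force: [0.6, 7.9, 29.9]
finger_gap: 11.0
```

Emit:
send_rows(
  plan=[
    {"travel": [0, -11.1, -10.6], "delta_rot": [0, 0, 0], "fingers": 1},
    {"travel": [0, -12, -9.5], "delta_rot": [0, 0, 0], "fingers": 1},
    {"travel": [0, -12.7, -8.5], "delta_rot": [0, 0, 0], "fingers": 1},
    {"travel": [0, -13.4, -7.3], "delta_rot": [0, 0, 0], "fingers": 1},
    {"travel": [0, -14.1, -6.1], "delta_rot": [0, 0, 0], "fingers": 1},
    {"travel": [0, -14.5, -4.9], "delta_rot": [0, 0, 0], "fingers": 1},
    {"travel": [0, -14.8, -3.6], "delta_rot": [0, 0, 0], "fingers": 1},
    {"travel": [0, -15.2, -2.3], "delta_rot": [0, 0, 0], "fingers": 1},
    {"travel": [0, -15.2, -0.9], "delta_rot": [0, 0, 0], "fingers": 1},
    {"travel": [0, -15.3, 0.3], "delta_rot": [0, 0, 0], "fingers": 1},
  ],
)

```text
clock: 9.18
eef_pos: [509.5, -45.2, 236.7]
eef_rot: [2.447, 0.008, 2.96]
wrist_force: [4.7, -16.2, 14.8]
finger_gap: 10.9
```

```bash
python3 -c "
from h import *
T=rep(); p=ws(T[:3,3]);print(p-bar(np.radians(130)), np.degrees(R.from_matrix(T[:3,:3].T@RT).as_rotvec()))
arc([135,140,145,150,155,160,164,167,169,171,173],np.array([0,-5.4,7.8]))"
```

```text
stand tcp [   2.17 -130.06  236.67] F stand [  7.46 -15.07  14.78] gap 10.88380735491971 q [-0.47  0.28  1.66  0.67  1.46 -2.03] t 9.175
[ 2.17 -8.38 10.33] [-0.22  0.5   0.14]
[{"travel": [2.3, -14.5, 5.6], "delta_rot": [-0.2, 0.5, 0.1], "fingers": 1}, {"travel": [-0.0, -15.0, 3.0], "delta_rot": [-0.0, -0.0, 0.0], "fingers": 1}, {"travel": [-0.0, -14.7, 4.4], "delta_rot": [-0.0, -0.0, 0.0], "fingers": 1}, {"travel": [-0.0, -14.2, 5.6], "delta_rot": [-0.0, -0.0, 0.0], "fingers": 1}, {"travel": [-0.0, -13.7, 6.8], "delta_rot": [-0.0, -0.0, 0.0], "fingers": 1}, {"travel": [-0.0, -13.1, 8.0], "delta_rot": [-0.0, -0.0, 0.0], "fingers": 1}, {"travel": [0.0, -9.9, 7.1], "delta_rot": [-0.0, -0.0, 0.0], "fingers": 1}, {"travel": [0.0, -7.1, 5.9], "delta_rot": [-0.0, -0.0, 0.0], "fingers": 1}, {"travel": [0.0, -4.6, 4.1], "delta_rot": [-0.0, -0.0, 0.0], "fingers": 1}, {"travel": [0.0, -4.4, 4.2], "delta_rot": [-0.0, -0.0, 0.0], "fingers": 1}, {"travel": [0.0, -4.2, 4.4], "delta_rot": [-0.0, -0.0, 0.0], "fingers": 1}]
```

Emit:
send_rows(
  plan=[
    {"travel": [0, -15, 2], "delta_rot": [0, 0, 0], "fingers": 1},
    {"travel": [0, -15, 3], "delta_rot": [0, 0, 0], "fingers": 1},
    {"travel": [0, -14.7, 4.4], "delta_rot": [0, 0, 0], "fingers": 1},
    {"travel": [0, -14.2, 5.6], "delta_rot": [0, 0, 0], "fingers": 1},
    {"travel": [0, -13.7, 6.8], "delta_rot": [0, 0, 0], "fingers": 1},
    {"travel": [0, -13.1, 8], "delta_rot": [0, 0, 0], "fingers": 1},
    {"travel": [0, -9.9, 7.1], "delta_rot": [0, 0, 0], "fingers": 1},
    {"travel": [0, -7.1, 5.9], "delta_rot": [0, 0, 0], "fingers": 1},
    {"travel": [0, -4.6, 4.1], "delta_rot": [0, 0, 0], "fingers": 1},
  ],
)

```text
clock: 10.3
eef_pos: [499.4, -94.4, 128.9]
eef_rot: [2.445, 0.002, 2.962]
wrist_force: [6.2, -2.2, -1.8]
finger_gap: 11.2
```

```bash
python3 -c "
from h import *
T=rep(); p=ws(T[:3,3]);print(p-bar(np.radians(169)), np.degrees(R.from_matrix(T[:3,:3].T@RT).as_rotvec()))
c=cam('side'); save(c,'s2.png',(150,80,330,260),3.5)
"
```

```text
stand tcp [   0.89 -180.25  128.88] F stand [ 6.49 -1.07 -1.83] gap 11.219867989701601 q [-0.56  0.45  1.71  0.66  1.34 -2.23] t 10.3
[ 0.89 -6.18  7.27] [-0.11  0.14 -0.01]
```

View pics/s2.png

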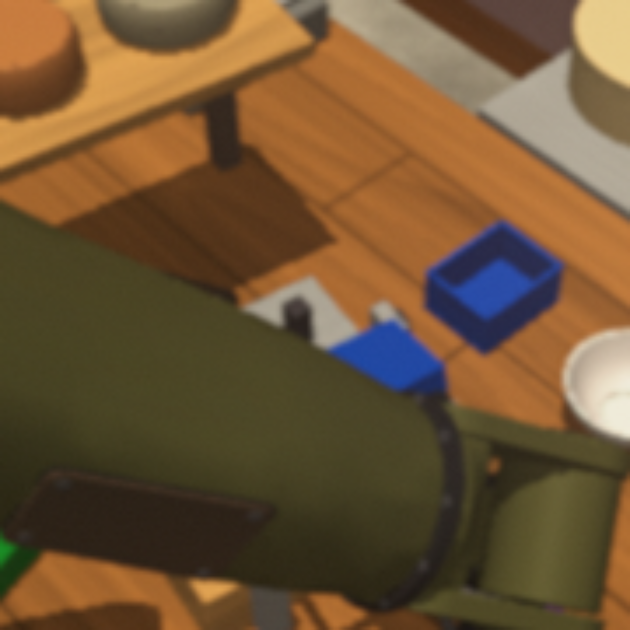

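Emit:
send_rows(
  plan=[
    {"travel": [0, -4.4, 4.2], "delta_rot": [0, 0, 0], "fingers": 1},
    {"travel": [0, -4.2, 4.4], "delta_rot": [0, 0, 0], "fingers": 1},
    {"travel": [0, -4.2, 4.6], "delta_rot": [0, 0, 0], "fingers": 1},
    {"travel": [0, -3.9, 4.7], "delta_rot": [0, 0, 0], "fingers": 1},
    {"travel": [0, -2.9, 3.7], "delta_rot": [0, 0, 0], "fingers": 1},
    {"travel": [0, 0, 0], "delta_rot": [0, 0, 0], "fingers": 1},
  ],
)

```text
clock: 11.1
eef_pos: [498.7, -95.0, 99.6]
eef_rot: [2.445, 0.0, 2.963]
wrist_force: [5.4, -2.9, -3.0]
finger_gap: 10.8
```

```bash
python3 -c "
from h import *
T=rep(); p=ws(T[:3,3]);print(p-bar(np.pi)) 
for n in ['scene','wrist']:
  c=cam(n)
  for nm in ['handle','pocket_near','pocket_far','cheese_near','cheese_far']:
    print(n,nm,[(round(d['confidence'],2),ws(tw(c['T'],d['at']))) for d in tip_of(nm,n)[:3]])
  if n=='scene': save(c,'sc2.png',(190,130,350,250),4.5)
"
```

```text
stand tcp [   0.32 -181.     99.63] F stand [ 5.82 -1.86 -2.96] gap 10.843657081603297 q [-0.56  0.49  1.73  0.67  1.3  -2.27] t 11.1
[ 0.32 -6.   11.63]
scene handle [(0.74, array([  -2.25, -170.92,   94.66]))]
scene pocket_near [(0.69, array([-47.39, -74.74, 119.06]))]
scene pocket_far [(0.94, array([ 48.03, -76.04, 125.71])), (0.3, array([-64.34, 284.75, 242.22]))]
scene cheese_near [(0.91, array([-247.03,  192.16,   19.62])), (0.82, array([-235.97,   42.04,   19.3 ]))]
scene cheese_far [(0.75, array([  74.46, -265.74,   18.37])), (0.57, array([ 45.73, -77.54, 124.09]))]
wrist handle [(0.98, array([  -1.59, -172.14,   91.65]))]
wrist pocket_near [(0.95, array([-45.01, -70.29, 127.22]))]
wrist pocket_far []
wrist cheese_near []
wrist cheese_far [(0.61, array([  67.49, -261.92,   22.06]))]
```

View pics/sc2.png

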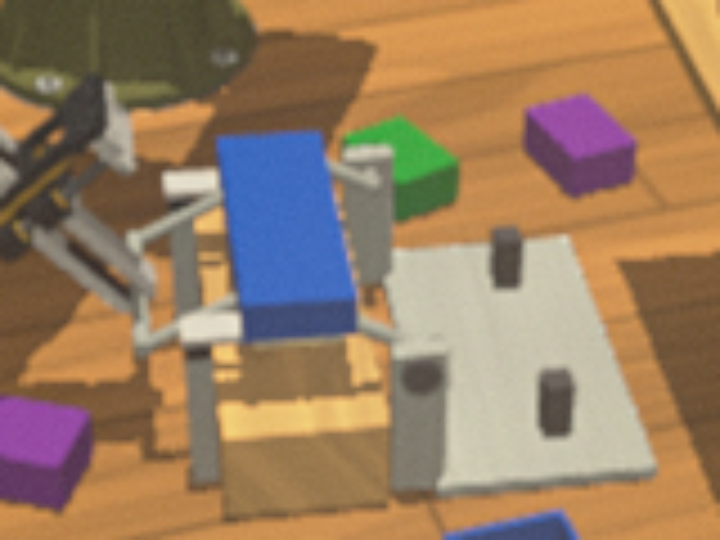

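Emit:
send_rows(
  plan=[
    {"travel": [0, -1.3, 1.5], "delta_rot": [0, 0, 0], "fingers": 1},
    {"travel": [0, -1.3, 1.5], "delta_rot": [0, 0, 0], "fingers": 1},
    {"travel": [0, 0, 0], "delta_rot": [0, 0, 0], "fingers": 1},
  ],
)

```text
clock: 12.08
eef_pos: [498.7, -94.8, 96.5]
eef_rot: [2.444, 0.001, 2.964]
wrist_force: [3.2, -1.4, 2.9]
finger_gap: 11.2
```

Emit:
send_rows(
  plan=[
    {"travel": [0, 8.7, -11], "delta_rot": [0, 0, 0], "fingers": 1},
    {"travel": [0, 9.5, -10.3], "delta_rot": [0, 0, 0], "fingers": 1},
    {"travel": [0, 10.5, -9.5], "delta_rot": [0, 0, 0], "fingers": 1},
    {"travel": [0, 11.3, -8.8], "delta_rot": [0, 0, 0], "fingers": 1},
    {"travel": [0, -9.7, 7.5], "delta_rot": [0, 0, 0], "fingers": 1},
    {"travel": [0, -32.3, 34.3], "delta_rot": [0, 0, 0], "fingers": 1},
    {"travel": [0, 0, 0], "delta_rot": [0, 0, 0], "fingers": 1},
  ],
)

```text
clock: 12.95
eef_pos: [497.4, -90.4, 91.8]
eef_rot: [2.434, -0.006, 2.966]
wrist_force: [8.0, 35.9, -2.5]
finger_gap: 11.1
```

```bash
cat >> h.py <<'E'
def heights():
    c=cam('scene'); f=192/np.tan(np.radians(c['fov_y'])/2); z=c['z_map']
    v,u=np.mgrid[:384,:512]
    X=np.stack([(u-c['cx'])/f*z,-(v-c['cy'])/f*z,-z,np.ones_like(z)],-1)@c['T'].T
    return c,(X[...,:3]-ORG)@RS
E
python3 -c "
from h import *
rep()
c,S=heights(); save(c,'sc3.png',(230,150,330,235),6)
im=c['color'].astype(int); m=(S[...,0]>60)&(S[...,0]<105)&(S[...,1]>-115)&(S[...,1]<-35)&(S[...,2]>74)&(S[...,2]<114)
print(m.sum(), S[m].min(0),S[m].max(0), np.percentile(S[m][:,2],[2,25,50,75,98]) if m.any() else '')
"
```

```text
stand tcp [  -1.78 -176.68   91.82] F stand [ 1.55 36.72 -2.53] gap 11.081146892562073 q [-0.56  0.51  1.73  0.67  1.29 -2.28] t 12.95
39 [  87.49 -103.33   96.05] [100.49 -47.1  113.75] [ 97.77 100.94 102.57 105.04 113.62]
```

View pics/sc3.png

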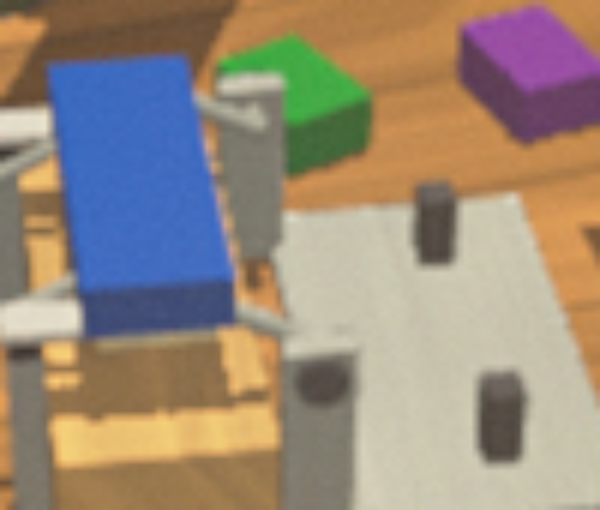

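Emit:
send_rows(
  plan=[
    {"travel": [0, 0, 0], "delta_rot": [0, 0, 0], "fingers": 1},
  ],
)

```text
clock: 13.12
eef_pos: [497.4, -90.4, 92.7]
eef_rot: [2.437, -0.005, 2.968]
wrist_force: [6.9, 33.1, -2.8]
finger_gap: 11.1
```

```bash
python3 -c "
from h import *
rep()
c=cam('wrist'); save(c,'w3.png')
print([(round(d['confidence'],2),ws(tw(c['T'],d['at']))) for d in tip_of('handle','wrist')])
"
```

```text
stand tcp [  -1.74 -176.73   92.71] F stand [ 0.97 33.85 -2.81] gap 11.052781530573327 q [-0.56  0.5   1.73  0.67  1.29 -2.28] t 13.125
[(0.96, array([  -0.52, -175.93,   89.19]))]
```

View pics/w3.png

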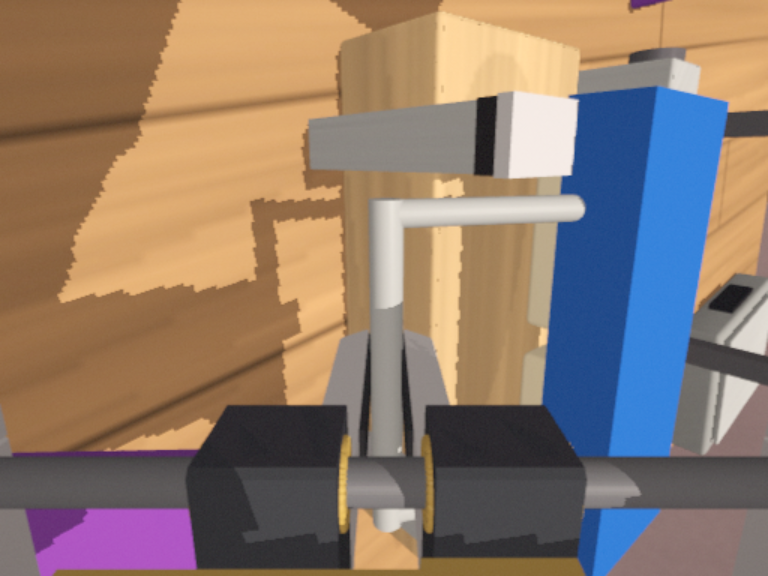

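Emit:
send_rows(
  plan=[
    {"travel": [0, 11.8, -8.4], "delta_rot": [0, 0, 0], "fingers": 1},
    {"travel": [0, 9.5, -10.3], "delta_rot": [0, 0, 0], "fingers": 1},
    {"travel": [0, 10.5, -9.5], "delta_rot": [0, 0, 0], "fingers": 1},
    {"travel": [0, 11.3, -8.8], "delta_rot": [0, 0, 0], "fingers": 1},
    {"travel": [0, -9.7, 7.5], "delta_rot": [0, 0, 0], "fingers": 1},
    {"travel": [0, -31.7, 33.5], "delta_rot": [0, 0, 0], "fingers": 1},
    {"travel": [0, 0, 0], "delta_rot": [0, 0, 0], "fingers": 1},
    {"travel": [0, 0, 0], "delta_rot": [0, 0, 0], "fingers": 1},
  ],
  grip_force=45,
)

```text
clock: 14.22
eef_pos: [497.3, -87.7, 90.3]
eef_rot: [2.439, -0.006, 2.968]
wrist_force: [-2.5, 25.1, -4.1]
finger_gap: 10.9
```

```bash
cat >> h.py <<'E'
def cheese():
    """bottom edge heights (stand z) of pale pixels seen by wrist camera under tray face"""
    c=cam('wrist'); f=192/np.tan(np.radians(c['fov_y'])/2); z=c['z_map']
    v,u=np.mgrid[:384,:512]
    X=np.stack([(u-c['cx'])/f*z,-(v-c['cy'])/f*z,-z,np.ones_like(z)],-1)@c['T'].T
    S=(X[...,:3]-ORG)@RS
    for nm,a,b in [('near',-85,-15),('far',15,85)]:
        m=(z>0)&(S[...,0]>a)&(S[...,0]<b)&(S[...,1]>-120)&(S[...,1]<-95)&(S[...,2]>74)&(S[...,2]<118)
        if m.sum(): print(nm,m.sum(),'y med',np.median(S[m][:,1]).round(1),'z pct',np.percentile(S[m][:,2],[1,5,50,95]).round(1))
        else: print(nm,0)
    return c
E
python3 -c "
from h import *
rep(); cheese()"
```

```text
stand tcp [  -2.36 -174.04   90.3 ] F stand [-6.9  24.21 -4.11] gap 10.886623834799918 q [-0.55  0.51  1.74  0.67  1.28 -2.27] t 14.225
near 1288 y med -104.4 z pct [101.9 102.7 108.9 114.1]
far 310 y med -104.1 z pct [101.3 102.1 107.8 114.1]
```

Emit:
send_rows(
  plan=[
    {"travel": [0, 11.6, -9.9], "delta_rot": [0, 0, 0], "fingers": 1},
    {"travel": [0, 10.3, -10.9], "delta_rot": [0, 0, 0], "fingers": 1},
    {"travel": [0, 11.4, -10], "delta_rot": [0, 0, 0], "fingers": 1},
    {"travel": [0, 12.3, -9.2], "delta_rot": [0, 0, 0], "fingers": 1},
    {"travel": [0, -8, 6.3], "delta_rot": [0, 0, 0], "fingers": 1},
    {"travel": [0, -39.3, 40.2], "delta_rot": [0, 0, 0], "fingers": 1},
    {"travel": [0, 3.9, -4.6], "delta_rot": [0, 0, 0], "fingers": 1},
    {"travel": [0, 0, 0], "delta_rot": [0, 0, 0], "fingers": 1},
  ],
  grip_force=60,
)

```text
clock: 15.28
eef_pos: [497.4, -84.7, 90.8]
eef_rot: [2.438, -0.007, 2.969]
wrist_force: [-7.7, 24.6, -2.3]
finger_gap: 10.4
```

```bash
python3 -c "
from h import *
rep(); cheese()"
```

```text
stand tcp [  -2.76 -171.11   90.8 ] F stand [-11.93  22.87  -2.3 ] gap 10.412359452082988 q [-0.55  0.5   1.74  0.68  1.28 -2.27] t 15.275
near 1618 y med -104.0 z pct [101.7 102.6 110.2 116.7]
far 1171 y med -99.9 z pct [ 74.4  75.8  92.  110.8]
```

Emit:
send_rows(
  plan=[
    {"travel": [0, 2.3, 1.9], "delta_rot": [0, 0, 0], "fingers": 1},
    {"travel": [1, 0, -5], "delta_rot": [0, 0, 0], "fingers": 1},
    {"travel": [1, 0, -5], "delta_rot": [0, 0, 0], "fingers": 1},
    {"travel": [0, 0, 0], "delta_rot": [0, 0, 0], "fingers": 1},
  ],
  grip_force=4,
)

```text
clock: 15.82
eef_pos: [496.9, -91.2, 99.3]
eef_rot: [2.444, -0.0, 2.964]
wrist_force: [0.1, 2.6, -3.6]
finger_gap: 11.9
```

```bash
python3 -c "
from h import *
rep(); c=cheese(); print(np.degrees(R.from_matrix(tool()[:3,:3].T@RT).as_rotvec()));print([(round(d['confidence'],2),ws(tw(c['T'],d['at']))) for d in tip_of('handle','wrist')]); save(c,'w4.png')"
```

```text
stand tcp [  -2.1  -177.62   99.34] F stand [-0.39  2.59 -3.62] gap 11.889676074389367 q [-0.56  0.49  1.73  0.67  1.29 -2.27] t 15.825
near 1438 y med -104.0 z pct [102.  102.9 110.4 116.9]
far 1449 y med -100.0 z pct [ 74.4  75.9  93.1 111. ]
[-0.04 -0.02  0.01]
[(0.85, array([   0.81, -172.64,   93.88]))]
```

View pics/w4.png

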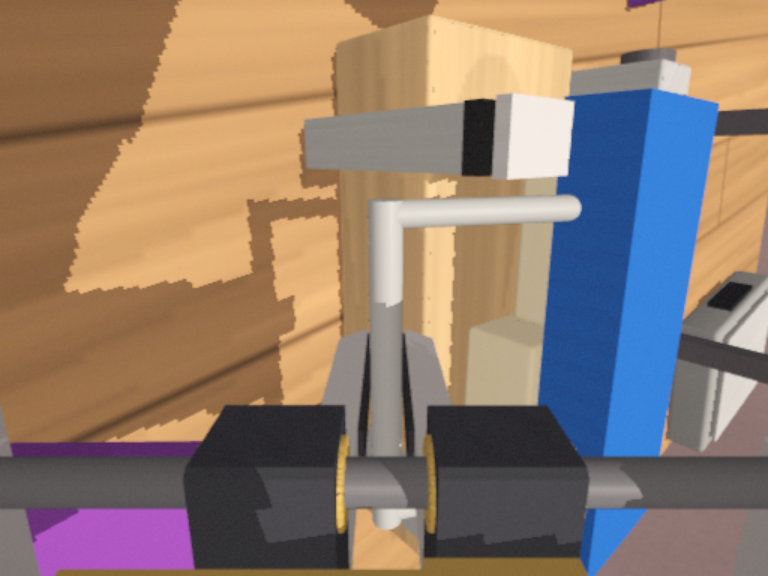

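Emit:
send_rows(
  plan=[
    {"travel": [0, 0, 0], "delta_rot": [0, 0, 0], "fingers": 1},
    {"travel": [0, 9.3, -11.8], "delta_rot": [0, 0, 0], "fingers": 1},
    {"travel": [0, 10.3, -10.9], "delta_rot": [0, 0, 0], "fingers": 1},
    {"travel": [0, 11.4, -10], "delta_rot": [0, 0, 0], "fingers": 1},
    {"travel": [0, 12.3, -9.2], "delta_rot": [0, 0, 0], "fingers": 1},
    {"travel": [0, -8, 6.3], "delta_rot": [0, 0, 0], "fingers": 1},
    {"travel": [0, -39.3, 40.2], "delta_rot": [0, 0, 0], "fingers": 1},
    {"travel": [0, 3.9, -4.6], "delta_rot": [0, 0, 0], "fingers": 1},
    {"travel": [0, 0, 0], "delta_rot": [0, 0, 0], "fingers": 1},
  ],
  grip_force=60,
)

```text
clock: 17.05
eef_pos: [495.9, -89.2, 98.9]
eef_rot: [2.44, -0.004, 2.967]
wrist_force: [-4.8, 17.4, -2.9]
finger_gap: 10.8
```

```bash
python3 -c "
from h import *
rep(); c=cheese()"
```

```text
stand tcp [  -3.45 -175.79   98.87] F stand [-7.86 16.29 -2.87] gap 10.82075916154526 q [-0.56  0.49  1.74  0.67  1.3  -2.27] t 17.05
near 3272 y med -103.1 z pct [ 74.6  76.9  98.  111.3]
far 1328 y med -100.0 z pct [ 74.5  75.9  92.9 111.1]
```

```bash
python3 -c "
from h import *
o=lambda y,z: np.array([-1,y,z])
W=[(178,o(-.5,9.5)),(175.5,o(-1.5,9)),(173,o(-2.5,8.7)),(170,o(-3.5,8.5)),(166,o(-4.5,8.5))]+[(d,o(-4.8,8.5)) for d in range(162,130,-4)]
plan([(sw(bar(np.radians(d))+x),RT,1) for d,x in W],1)
print(W[-1][0])"
```

```text
[{"travel": [-2.4, 3.0, -3.6], "delta_rot": [0.2, -0.3, -0.0], "fingers": 1}, {"travel": [-0.0, 3.8, -6.2], "delta_rot": [-0.0, 0.0, -0.0], "fingers": 1}, {"travel": [-0.0, 4.1, -6.1], "delta_rot": [-0.0, 0.0, -0.0], "fingers": 1}, {"travel": [-0.0, 5.6, -7.1], "delta_rot": [-0.0, 0.0, -0.0], "fingers": 1}, {"travel": [-0.0, 8.3, -8.8], "delta_rot": [-0.0, 0.0, -0.0], "fingers": 1}, {"travel": [-0.0, 9.4, -7.7], "delta_rot": [-0.0, 0.0, -0.0], "fingers": 1}, {"travel": [-0.0, 10.2, -6.9], "delta_rot": [-0.0, 0.0, -0.0], "fingers": 1}, {"travel": [-0.0, 10.6, -6.1], "delta_rot": [-0.0, 0.0, -0.0], "fingers": 1}, {"travel": [-0.0, 11.0, -5.3], "delta_rot": [-0.0, 0.0, -0.0], "fingers": 1}, {"travel": [-0.0, 11.4, -4.6], "delta_rot": [-0.0, 0.0, -0.0], "fingers": 1}, {"travel": [0.0, 11.6, -3.8], "delta_rot": [-0.0, 0.0, -0.0], "fingers": 1}, {"travel": [0.0, 11.9, -2.9], "delta_rot": [-0.0, 0.0, -0.0], "fingers": 1}, {"travel": [0.0, 12.1, -2.2], "delta_rot": [-0.0, 0.0, -0.0], "fingers": 1}]
134
```

Emit:
send_rows(
  plan=[
    {"travel": [0, 4, -3], "delta_rot": [0, 0, 0], "fingers": 1},
    {"travel": [0, 3.8, -6.2], "delta_rot": [0, 0, 0], "fingers": 1},
    {"travel": [0, 4.1, -6.1], "delta_rot": [0, 0, 0], "fingers": 1},
    {"travel": [0, 5.6, -7.1], "delta_rot": [0, 0, 0], "fingers": 1},
    {"travel": [0, 8.3, -8.8], "delta_rot": [0, 0, 0], "fingers": 1},
    {"travel": [0, 9.4, -7.7], "delta_rot": [0, 0, 0], "fingers": 1},
    {"travel": [0, 10.2, -6.9], "delta_rot": [0, 0, 0], "fingers": 1},
    {"travel": [0, 10.6, -6.1], "delta_rot": [0, 0, 0], "fingers": 1},
    {"travel": [0, 11, -5.3], "delta_rot": [0, 0, 0], "fingers": 1},
    {"travel": [0, 11.4, -4.6], "delta_rot": [0, 0, 0], "fingers": 1},
    {"travel": [0, 11.6, -3.8], "delta_rot": [0, 0, 0], "fingers": 1},
    {"travel": [0, 11.9, -2.9], "delta_rot": [0, 0, 0], "fingers": 1},
    {"travel": [0, 12.1, -2.2], "delta_rot": [0, 0, 0], "fingers": 1},
  ],
  grip_force=30,
)

```text
clock: 18.73
eef_pos: [503.3, -47.2, 224.7]
eef_rot: [2.441, -0.006, 2.967]
wrist_force: [4.4, 24.1, -25.8]
finger_gap: 11.2
```

```bash
python3 -c "
from h import *
T=rep();p=ws(T[:3,3]); print(p-bar(np.radians(134)))
c=cam('wrist'); print([(round(d['confidence'],2),ws(tw(c['T'],d['at']))) for d in tip_of('handle','wrist')])
c,S=heights()
for nm in ['cheese_near','cheese_far']: print(nm,[(round(d['confidence'],2),ws(tw(c['T'],d['at']))) for d in tip_of(nm,'scene')[:4]])
m=(S[...,1]>-125)&(S[...,1]<-25)&(abs(S[...,0])<120)&(S[...,2]>100)&(S[...,2]<118)
for a,b in [(-120,0),(0,120)]:
  q=S[m&(S[...,0]>a)&(S[...,0]<b)]; print(len(q),q.mean(0) if len(q) else '',np.percentile(q,[2,98],axis=0) if len(q) else '')
"
```

```text
stand tcp [  -3.62 -133.11  224.74] F stand [  0.06  24.51 -25.82] gap 11.228637267633054 q [-0.48  0.29  1.68  0.67  1.46 -2.05] t 18.725
[-3.62 -2.91  7.19]
[(0.95, array([  -0.08, -127.55,  215.37]))]
cheese_near [(0.88, array([-248.42,  188.  ,   20.51])), (0.81, array([-50.23, -76.62,  90.58]))]
cheese_far [(0.91, array([ 43.65, -74.6 ,  89.16])), (0.89, array([  73.46, -262.79,   19.96]))]
183 [-31.68 -84.08 105.99] [[ -83.87 -104.61  101.46]
 [  -2.74  -53.92  108.94]]
375 [ 56.54 -72.56 106.45] [[  11.64 -101.42  101.13]
 [  93.63  -44.2   110.22]]
```

```bash
python3 -c "
from h import *
T=tool(); 
W=range(130,74,-5)
plan([(sw(bar(np.radians(d))+np.array([-2,-1.5,4.5])),RT,1) for d in W],1)"
```

```text
[{"travel": [-1.6, 11.8, 1.7], "delta_rot": [0.1, -0.4, -0.1], "fingers": 1}, {"travel": [-0.0, 15.3, -0.3], "delta_rot": [0.0, 0.0, 0.0], "fingers": 1}, {"travel": [-0.0, 15.3, 0.9], "delta_rot": [0.0, 0.0, 0.0], "fingers": 1}, {"travel": [-0.0, 15.1, 2.3], "delta_rot": [0.0, 0.0, 0.0], "fingers": 1}, {"travel": [-0.0, 14.9, 3.6], "delta_rot": [0.0, 0.0, 0.0], "fingers": 1}, {"travel": [-0.0, 14.5, 4.9], "delta_rot": [0.0, 0.0, 0.0], "fingers": 1}, {"travel": [-0.0, 14.0, 6.1], "delta_rot": [0.0, 0.0, 0.0], "fingers": 1}, {"travel": [-0.0, 13.4, 7.3], "delta_rot": [0.0, 0.0, 0.0], "fingers": 1}, {"travel": [-0.0, 12.8, 8.5], "delta_rot": [0.0, 0.0, 0.0], "fingers": 1}, {"travel": [-0.0, 11.9, 9.5], "delta_rot": [0.0, 0.0, 0.0], "fingers": 1}, {"travel": [-0.0, 11.1, 10.6], "delta_rot": [0.0, 0.0, 0.0], "fingers": 1}, {"travel": [-0.0, 10.1, 11.5], "delta_rot": [0.0, 0.0, 0.0], "fingers": 1}]
```

Emit:
send_rows(
  plan=[
    {"travel": [0, 11.8, 4.5], "delta_rot": [0, 0, 0], "fingers": 1},
    {"travel": [0, 15.3, -0.3], "delta_rot": [0, 0, 0], "fingers": 1},
    {"travel": [0, 15.3, 0.9], "delta_rot": [0, 0, 0], "fingers": 1},
    {"travel": [0, 15.1, 2.3], "delta_rot": [0, 0, 0], "fingers": 1},
    {"travel": [0, 14.9, 3.6], "delta_rot": [0, 0, 0], "fingers": 1},
    {"travel": [0, 14.5, 4.9], "delta_rot": [0, 0, 0], "fingers": 1},
  ],
)

```text
clock: 19.73
eef_pos: [518.2, 26.1, 270.9]
eef_rot: [2.445, 0.001, 2.964]
wrist_force: [-1.9, -1.0, 0.4]
finger_gap: 11.0
```

```bash
python3 -c "
from h import *
T=rep();p=ws(T[:3,3]); print(p-bar(np.radians(105)))"
```

```text
stand tcp [ -1.88 -58.36 270.9 ] F stand [-1.64 -1.35  0.43] gap 10.957940110372421 q [-0.34  0.22  1.66  0.69  1.44 -1.89] t 19.725
[-1.88 -1.47  4.97]
```

Emit:
send_rows(
  plan=[
    {"travel": [0, 14, 6.1], "delta_rot": [0, 0, 0], "fingers": 1},
    {"travel": [0, 13.4, 7.3], "delta_rot": [0, 0, 0], "fingers": 1},
    {"travel": [0, 12.8, 8.5], "delta_rot": [0, 0, 0], "fingers": 1},
    {"travel": [0, 11.9, 9.5], "delta_rot": [0, 0, 0], "fingers": 1},
    {"travel": [0, 11.1, 10.6], "delta_rot": [0, 0, 0], "fingers": 1},
    {"travel": [0, 10.1, 11.5], "delta_rot": [0, 0, 0], "fingers": 1},
  ],
)

```text
clock: 20.48
eef_pos: [534.3, 115.8, 275.5]
eef_rot: [2.444, 0.0, 2.964]
wrist_force: [1.5, -1.1, -1.6]
finger_gap: 11.0
```

```bash
python3 -c "
from h import *
T=rep();p=ws(T[:3,3]); print(p-bar(np.radians(75)))
plan([(sw(bar(np.radians(d))+np.array([-1.8,-1.6,5])),RT,1) for d in list(range(70,20,-5))],1)"
```

```text
stand tcp [ -1.88  32.77 275.54] F stand [ 1.68 -0.82 -1.6 ] gap 10.980045423315469 q [-0.16  0.21  1.65  0.72  1.34 -1.75] t 20.475
[-1.88 -0.93  3.39]
[{"travel": [-0.1, 9.6, 10.6], "delta_rot": [-0.1, 0.0, 0.0], "fingers": 1}, {"travel": [0.0, 8.0, 13.1], "delta_rot": [0.0, 0.0, 0.0], "fingers": 1}, {"travel": [0.0, 6.8, 13.7], "delta_rot": [0.0, 0.0, 0.0], "fingers": 1}, {"travel": [0.0, 5.6, 14.3], "delta_rot": [0.0, 0.0, 0.0], "fingers": 1}, {"travel": [0.0, 4.3, 14.7], "delta_rot": [0.0, 0.0, 0.0], "fingers": 1}, {"travel": [0.0, 3.0, 15.0], "delta_rot": [0.0, 0.0, 0.0], "fingers": 1}, {"travel": [0.0, 1.7, 15.2], "delta_rot": [0.0, 0.0, 0.0], "fingers": 1}, {"travel": [0.0, 0.4, 15.3], "delta_rot": [0.0, 0.0, 0.0], "fingers": 1}, {"travel": [0.0, -1.0, 15.2], "delta_rot": [0.0, 0.0, 0.0], "fingers": 1}, {"travel": [0.0, -2.3, 15.2], "delta_rot": [0.0, 0.0, 0.0], "fingers": 1}]
```

Emit:
send_rows(
  plan=[
    {"travel": [0, 9.2, 11.8], "delta_rot": [0, 0, 0], "fingers": 1},
    {"travel": [0, 8, 13.1], "delta_rot": [0, 0, 0], "fingers": 1},
    {"travel": [0, 6.8, 13.7], "delta_rot": [0, 0, 0], "fingers": 1},
    {"travel": [0, 5.6, 14.3], "delta_rot": [0, 0, 0], "fingers": 1},
    {"travel": [0, 4.3, 14.7], "delta_rot": [0, 0, 0], "fingers": 1},
    {"travel": [0, 3, 15], "delta_rot": [0, 0, 0], "fingers": 1},
    {"travel": [0, 1.7, 15.2], "delta_rot": [0, 0, 0], "fingers": 1},
    {"travel": [0, 0.4, 15.3], "delta_rot": [0, 0, 0], "fingers": 1},
    {"travel": [0, -1, 15.2], "delta_rot": [0, 0, 0], "fingers": 1},
  ],
)

```text
clock: 21.6
eef_pos: [554.0, 225.3, 201.2]
eef_rot: [2.444, 0.0, 2.964]
wrist_force: [1.8, 1.6, 0.1]
finger_gap: 11.3
```

```bash
python3 -c "
from h import *
T=rep();p=ws(T[:3,3]); o=p-bar(np.radians(30)); print(o)
c=cam('wrist'); print([(round(d['confidence'],2),ws(tw(c['T'],d['at']))) for d in tip_of('handle','wrist')])
plan([(sw(bar(np.radians(d))+o),RT,1) for d in [26,22,18,15,12,9,7,5,4,3,2,1]],1)"
```

```text
stand tcp [ -1.98 144.04 201.22] F stand [1.45 1.92 0.06] gap 11.335690756901213 q [ 0.06  0.34  1.67  0.78  1.09 -1.7 ] t 21.6
[-1.98 -1.51  3.33]
[(0.62, array([ -2.23, 147.8 , 195.5 ]))]
[{"travel": [-0.0, -1.6, 11.5], "delta_rot": [-0.0, -0.0, -0.0], "fingers": 1}, {"travel": [-0.1, -2.6, 12.0], "delta_rot": [-0.0, -0.0, -0.0], "fingers": 1}, {"travel": [0.0, -3.4, 11.7], "delta_rot": [-0.0, -0.0, -0.0], "fingers": 1}, {"travel": [0.0, -3.1, 8.7], "delta_rot": [-0.0, -0.0, -0.0], "fingers": 1}, {"travel": [0.0, -3.5, 8.5], "delta_rot": [-0.0, -0.0, -0.0], "fingers": 1}, {"travel": [0.0, -3.9, 8.3], "delta_rot": [-0.0, -0.0, -0.0], "fingers": 1}, {"travel": [0.0, -2.9, 5.4], "delta_rot": [-0.0, -0.0, -0.0], "fingers": 1}, {"travel": [0.0, -3.1, 5.3], "delta_rot": [-0.0, -0.0, -0.0], "fingers": 1}, {"travel": [0.0, -1.6, 2.6], "delta_rot": [-0.0, -0.0, -0.0], "fingers": 1}, {"travel": [0.0, -1.6, 2.5], "delta_rot": [-0.0, -0.0, -0.0], "fingers": 1}, {"travel": [0.0, -1.7, 2.6], "delta_rot": [-0.0, -0.0, -0.0], "fingers": 1}, {"travel": [0.0, -1.8, 2.5], "delta_rot": [-0.0, -0.0, -0.0], "fingers": 1}]
```

Emit:
send_rows(
  plan=[
    {"travel": [0, -1.6, 11.5], "delta_rot": [0, 0, 0], "fingers": 1},
    {"travel": [0, -2.6, 12], "delta_rot": [0, 0, 0], "fingers": 1},
    {"travel": [0, -3.4, 11.7], "delta_rot": [0, 0, 0], "fingers": 1},
    {"travel": [0, -3.1, 8.7], "delta_rot": [0, 0, 0], "fingers": 1},
    {"travel": [0, -3.5, 8.5], "delta_rot": [0, 0, 0], "fingers": 1},
    {"travel": [0, -3.9, 8.3], "delta_rot": [0, 0, 0], "fingers": 1},
    {"travel": [0, -2.9, 5.4], "delta_rot": [0, 0, 0], "fingers": 1},
    {"travel": [0, -3.1, 5.3], "delta_rot": [0, 0, 0], "fingers": 1},
    {"travel": [0, -1.6, 2.6], "delta_rot": [0, 0, 0], "fingers": 1},
    {"travel": [0, -1.6, 2.5], "delta_rot": [0, 0, 0], "fingers": 1},
    {"travel": [0, 0, 0], "delta_rot": [0, 0, 0], "fingers": 1},
  ],
)

```text
clock: 23.08
eef_pos: [559.0, 254.4, 126.0]
eef_rot: [2.441, 0.0, 2.964]
wrist_force: [5.2, 20.8, 1.7]
finger_gap: 11.1
```

```bash
python3 -c "
from h import *
rep()"
```

```text
stand tcp [ -2.15 173.56 125.97] F stand [ 1.42 21.44  1.71] gap 11.111563846395878 q [ 0.11  0.46  1.7   0.86  0.96 -1.79] t 23.075
```

Emit:
send_rows(
  plan=[
    {"travel": [0, -0.1, 3.2], "delta_rot": [0, 0, 0], "fingers": 1},
    {"travel": [0, -1.6, 1.9], "delta_rot": [0, 0, 0], "fingers": 1},
    {"travel": [0, -1.3, 1.5], "delta_rot": [0, 0, 0], "fingers": 1},
    {"travel": [0, 0, 0], "delta_rot": [0, 0, 0], "fingers": 1},
  ],
)

```text
clock: 23.58
eef_pos: [559.2, 255.5, 118.5]
eef_rot: [2.443, -0.0, 2.964]
wrist_force: [4.4, 14.5, 0.2]
finger_gap: 10.8
```

```bash
python3 -c "
from h import *
rep()"
```

```text
stand tcp [ -2.16 174.68 118.49] F stand [ 1.78 15.04  0.2 ] gap 10.828905569505551 q [ 0.11  0.47  1.7   0.86  0.95 -1.8 ] t 23.575
```

Emit:
send_rows(
  plan=[
    {"travel": [0, -1.3, 1.5], "delta_rot": [0, 0, 0], "fingers": 1},
    {"travel": [0, -1.3, 1.5], "delta_rot": [0, 0, 0], "fingers": 1},
    {"travel": [0, 0, 0], "delta_rot": [0, 0, 0], "fingers": 1},
  ],
)

```text
clock: 23.95
eef_pos: [559.3, 255.8, 114.8]
eef_rot: [2.442, 0.0, 2.964]
wrist_force: [4.3, 18.4, 0.8]
finger_gap: 11.3
```

```bash
python3 -c "
from h import *
T=rep();p=ws(T[:3,3]);print(.766*p[1]+.643*p[2])"
```

```text
stand tcp [ -2.17 174.98 114.8 ] F stand [ 0.94 18.85  0.79] gap 11.341364632647986 q [ 0.11  0.48  1.7   0.87  0.94 -1.81] t 23.95
207.8577152679099
```

Emit:
send_rows(
  plan=[
    {"travel": [0, -0.3, 2.2], "delta_rot": [0, 0, 0], "fingers": 1},
    {"travel": [0, -0.6, 0.8], "delta_rot": [0, 0, 0], "fingers": 1},
    {"travel": [0, 0, 0], "delta_rot": [0, 0, 0], "fingers": 1},
  ],
)

```text
clock: 24.32
eef_pos: [559.5, 256.2, 112.9]
eef_rot: [2.442, 0.001, 2.964]
wrist_force: [-5.5, 3.1, 13.1]
finger_gap: 10.8
```

```bash
python3 -c "
from h import *
T=rep();p=ws(T[:3,3]);print(.766*p[1]+.643*p[2])"
```

```text
stand tcp [ -2.01 175.43 112.85] F stand [-5.98  2.1  13.14] gap 10.773188784908346 q [ 0.11  0.48  1.7   0.87  0.94 -1.81] t 24.325
206.94759981900978
```

Emit:
send_rows(
  plan=[
    {"travel": [0, 0, 0], "delta_rot": [0, 0, 0], "fingers": 0.6},
    {"travel": [0, 0, 0], "delta_rot": [0, 0, 0], "fingers": 0.3},
    {"travel": [0, 0, 0], "delta_rot": [0, 0, 0], "fingers": 0},
    {"travel": [0, 0, 0], "delta_rot": [0, 0, 0], "fingers": 0},
    {"travel": [0, 0, 0], "delta_rot": [0, 0, 0], "fingers": 0},
    {"travel": [0, 0, -10], "delta_rot": [0, 0, 0], "fingers": 0},
    {"travel": [0, 0, -15], "delta_rot": [0, 0, 0], "fingers": 0},
    {"travel": [0, 0, -25], "delta_rot": [0, 0, 0], "fingers": 0},
    {"travel": [0, 0, -30], "delta_rot": [0, 0, 0], "fingers": 0},
    {"travel": [0, 0, -30], "delta_rot": [0, 0, 0], "fingers": 0},
    {"travel": [0, 0, -30], "delta_rot": [0, 0, 0], "fingers": 0},
    {"travel": [0, 0, -30], "delta_rot": [0, 0, 0], "fingers": 0},
    {"travel": [0, 0, -30], "delta_rot": [0, 0, 0], "fingers": 0},
  ],
)

```text
clock: 25.95
eef_pos: [536.2, 127.7, 266.9]
eef_rot: [2.445, 0.001, 2.963]
wrist_force: [-0.0, 0.5, -0.6]
finger_gap: 47.2
```

```bash
python3 -c "
from h import *
rep()
c,S=heights()
for nm in ['handle','pocket_near','pocket_far','cheese_near','cheese_far']: print(nm,[(round(d['confidence'],2),ws(tw(c['T'],d['at']))) for d in tip_of(nm,'scene')[:4]])
save(c,'fin.png',(170,90,370,250),3.7)"
```

```text
stand tcp [ -2.14  44.83 266.88] F stand [-0.1   0.48 -0.57] gap 47.20630336730495 q [-0.13  0.22  1.66  0.73  1.31 -1.74] t 25.95
handle [(0.64, array([ -0.21, 173.31, 113.29]))]
pocket_near [(0.87, array([-48.85,  74.59,  75.03]))]
pocket_far []
cheese_near [(0.75, array([-236.16,   44.59,   20.4 ])), (0.73, array([-247.34,  192.7 ,   19.6 ])), (0.69, array([-50.05, -75.21,  92.05]))]
cheese_far [(0.93, array([  75.35, -263.  ,   19.36])), (0.57, array([ 47.47, -74.52,  88.18])), (0.37, array([ -0.52, 198.11, 224.84]))]
```

View pics/fin.png

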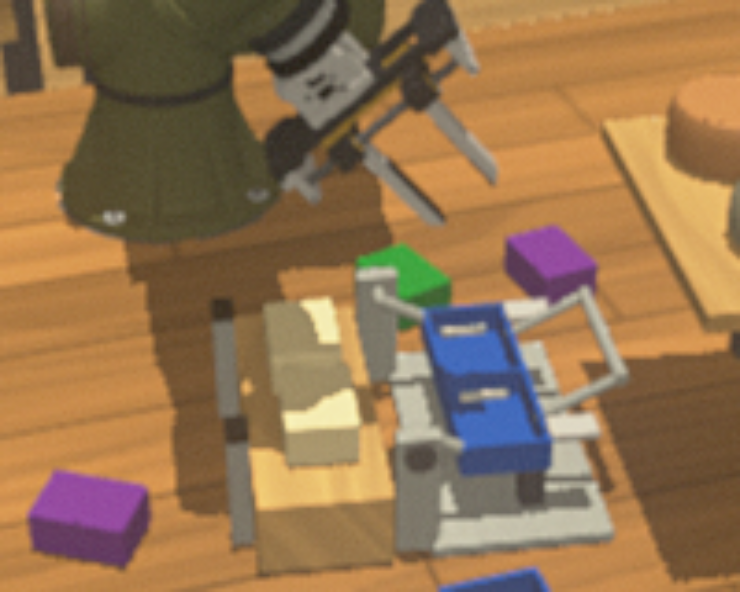

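```bash
python3 -c "
from h import *
print(manip.sign_off())"
```

```text
the job is handed in; nothing more can be done
None
```

The job is done and handed in at about 26 s of the 66 s allowed.

I took the handle bar with the hand leaned 40° towards the axis and swung the tray onto its posts. It took four raps: the far cheese dropped on the third and the near one on the fourth. I then swung the empty tray back to its stop, let go and pulled the hand away.

**Last checks**
- The scene picture shows both pockets empty and the tray face up. The handle was found at stand (0, 173, 113) mm, against a nominal (0, 175, 112).
- Both cheeses lie on the plank with their centres 88–92 mm above the table, against 90 mm for lying flat.
- The surroundings looked undisturbed in the last view, but it did not cover the whole table or shelf. I did not measure every bystander.
- The hand ended free, at about 0.5 N. The highest wrist force in my readings was about 37 N. I only read it at the end of each move, so the rap peaks themselves were not seen.

**What did not go to plan**
- The bar slipped some millimetres along the pads at the raps. I slid the hand back once with a light grip while the tray was over the posts; that probably lifted the tray a few millimetres.
- My cheese measurement showed almost no movement after the first two raps, so I made the last two a little harder, at about 0.45 m/s.

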